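# Dock a tester battery under the charger's hold-down spring

## Task

One battery pack still lies loose in the mouth of its charger, its nose propped up by the sprung contacts. With the fingertips, press the pack down flat and, still pressing, slide it forward under the bridge and the hold-down spring until it is fully home against the stop, then take the hand away. Do not lift or carry the pack, and leave everything else on the table where it is.

Things in the scene. Friction and masses are not known exactly. Their poses are not given: they have to be found in the camera images.
- charger: Grey desk charger with the loose pack, fixed, 285 mm long, 92 wide, 54 high; a second, equal one nearby has its pack already home: leave that alone. Origin on the table; x is the way the pack slides in, y left, z up. It runs from x = -125 (open mouth) to +160 mm. Bay floor at z = 20 mm, between guide walls 68 mm apart (y = -34 to 34 mm), 9 mm thick, tops at z = 32 mm.
- stop (a point): Centre of the stop face at the far end of the charger's bay (charger x = 115, z = 31 mm), the front of a housing 54 mm high. The pack's nose face rests against it when home. Axes as the charger's.
- bridge (a point): Middle of the lower front edge of the aluminium bridge across the bay (charger x = 50, z = 45 mm); the bridge is 12 mm long in x, its top at 53 mm. A pack lying flat passes 3 mm below it; the nose of a pack that is not pressed down strikes it. Axes as the charger's.
- pack: Loose battery pack, black slab with grey nose, 150 x 64 x 22 mm, about 0.28 kg. Origin: centre of its underside; x towards the nose, z up. At the start its rear edge lies on the bay floor, its nose is propped up about 7 mm (0.05 rad), 6 to 20 mm short of the bridge. Flat on the floor its top is 42 mm above the table. It has to slide 71 to 85 mm along the charger's x.
- thumb_step (a point): Foot of the thumb step's rear face, on the pack's top, mid-width (pack x = -8, z = 22 mm). The step is a rib across the pack, 46 mm wide, 6 long, 5 high; behind it the top is clear for 67 mm to the rear end. Fingertips bear on the top close behind the step and push it: about 6 to 10 N down lays the pack flat, up to 20 N forward takes it under the spring. Axes as the pack's.
- nose (a point): Centre of the pack's nose face (pack x = 75 mm, z = 11 mm); it meets the stop when home. Axes as the pack's.
- hold_spring (a joint): Steel leaf spring, 36 mm wide, clamped on the bridge and sloping down and forward to its lowest line at charger x = 82, z = 39 mm, 3 mm below the top of a flat pack. Value: its lift about the clamp line, rad; 0 at rest, about 0.11 when riding on a flat pack (then about 11 N down).
- contacts (a point): On the bay floor midway between the two sprung brass contacts (charger x = 22, y = 10 and -10, z = 20 mm). They stand 7 mm above the floor and press down flush with about 4.6 N in all; they prop up the pack's nose. Axes as the charger's.
- coupler: Steel network coupler, 46 x 24 x 20 mm, loose on the table in front of the mouth of this charger; leave alone.
- coupler2: The same coupler in front of the second charger; leave alone.
- screwdriver: Screwdriver lying on the table between the chargers; leave alone.
- tester: Black handheld tester, 175 x 85 x 32 mm; leave alone.
- brick: Black power supply, 150 x 62 x 34 mm; leave alone.
- converter: Silver metal box with sockets, 110 x 80 x 26 mm; leave alone.
- tape: Roll of black tape, 60 mm across, 18 mm high, lying flat; leave alone.
- mug: White mug, 80 mm across, 95 mm high; leave alone.
Mind the look-alikes: they are no part of the job. What is shaped like the pack but pink is not meant.

How it is judged:
By the outcome, as a careful person would: the job done as asked, in the order asked, and still so for the second after the job is handed in, with the robot touching nothing.
It also fails if it takes over 54 s, if anything falls off the work surface, if the arm or the gripper's body presses on something with over 40 N, if the wrist force passes 120 N, or if a joint passes its speed limit or range.

## Robot

A 6-joint arm with a two-finger parallel gripper is mounted at the origin on the work surface. World frame = base frame: x ahead of the robot, y to its left, z up, the work surface at z = 0. Lengths are in m, angles in rad, forces in N, time in s.
With the tool pointing down it reaches from about 0.3 to 0.875 m from the base axis. Payload 4.2 kg.
Tool frame: the origin (TCP) lies between the finger pads; the fingertips stand 22 mm ahead of it and the grasp point (between the pads) lies 3 mm ahead of it; z points along the fingers, y is the direction in which the jaws open and shut (so a half turn about z gives the same grasp; the last joint's range is limited). The gripper opens to 85 mm and grips with 20 to 120 N. Pads are 22 mm wide; open, the fingers measure 114 mm over their backs; the gripper's body (76 mm by 85 mm) begins 54 mm behind the grasp point. The pads swing forward as they close: fully open they stand 13 mm farther back than shut.
Start: joints at [1.137, 0.32, 1.565, -0, 1.257, -0.02], TCP at [0.231, 0.526, 0.253] pointing down, gripper open.
Joint ranges: [-3.11, 3.11], [-0.84, 2.01], [0.21, 2.61], [-1.34, 4.49], [0.05, 2.63], [-2.56, 2.56]. Speed limits (rad/s): [2.57, 2.57, 3.14, 3.14, 3.14, 3.14].

## Interface

Orientations are given as a unit quaternion [w, x, y, z].
In Python, from cell import r, jaws, kinematics, monitor, camera, camera_params, hand_in gives the robot as it stands. Calls block until the motion is done:
- r.movep(position, orientation): joint-space move of the TCP to a pose.
- r.move_linear(position, orientation=None, velocity=0.15): straight line of the TCP; orientation=None keeps the orientation; velocity is the mean speed in m/s.
- r.move_j(angles): joint-space move.
- jaws.ungrasp() and jaws.close_gripper(newtons=None): open the fingers fully, or close them until they stop; newtons is the grip in N (None keeps the last).
- r.pause(seconds).
- kinematics.solve_ik(position, orientation): joint angles nearest the present ones, or None.
- monitor.get_state(): the state.
- camera(name): name is "scene" or "top"; returns (picture, depth): 480x640x3 uint8, blue, green, red; 480x640 float32, m along the optical axis (not along the pixel's ray), 0 where there is no reading.
- camera_params(name): a dict with "fovy" (degrees; the focal length in pixels is half the picture's height over the tangent of half this angle, whatever the lens; pixels are square), "cx", "cy" (the principal point, pixels), "R" (3x3) and "t" (3): a world point X has camera coordinates R X + t. Camera axes: x right, y down, z forward; pixel columns grow to the right and rows downward; lengths in m; the calibration is good to about 2 mm. A picture is of the moment at which its call begins. camera_params takes no time and is no camera call.
A pose or a line that the arm cannot do raises r.PlanningError and nothing moves.
- hand_in(): hands the job in, once; it reports no verdict.
The state is a dict: "t": time; "joint_pos": joint angles; "joint_vel": joint speeds; "joint_torque": joint torques, N m; "tool_pos": TCP position; "tool_rot": TCP orientation; "contact_force": force on the tool from outside, world axes, zero at the start; "torque": the same for the moment, N m; "opening": opening from 0.0 (shut) to 1.0 (fully open).
Only numpy, scipy, OpenCV 4.12 (cv2) and the standard library are available. Lean on these libraries where they do the work, as an engineer would, in place of code of your own. Each camera call takes 0.05 s, during which the arm holds its last target. There are 200 camera calls.

## Working session

There is one attempt and no reset: what is moved stays moved. The work goes in short steps, each a Python script; the robot and the scene stay as the last script left them, time stands still between calls to the robot, and variables do not carry over. Pictures are saved under pics/ and viewed, about 8 in all and at most 12, crops included, and the job is handed in when it is done.

```bash
mkdir -p pics; ls
python3 - <<'E'
from cell import *
import cv2,numpy as np
for n in("scene","top"):
    p,d=camera(n); cv2.imwrite(f"pics/{n}0.png",p); np.save(f"pics/{n}0.npy",d); print(n,camera_params(n))
print(monitor.get_state())
E
```

```text
pics
scene {'fovy': 45.69450390376853, 'cx': 320.7839859450634, 'cy': 242.50792817318757, 'R': array([[ 0.58042503,  0.81419401,  0.01396079],
       [ 0.49175224, -0.33679357, -0.80296315],
       [-0.64906588,  0.47292516, -0.59586515]]), 't': array([-0.26147943, -0.14222998,  1.5792368 ])}
top {'fovy': 47.058759544252744, 'cx': 316.61936931237705, 'cy': 236.93368432945059, 'R': array([[-0.00940966, -0.99983536, -0.01551493],
       [-0.9882219 ,  0.01166805, -0.15258224],
       [ 0.15273815,  0.01389645, -0.98816899]]), 't': array([0.03014627, 0.45676831, 1.13333384])}
{'t': 0.1, 'joint_pos': array([ 1.13701862e+00,  3.20243070e-01,  1.56552208e+00, -4.84394062e-06,
        1.25741305e+00, -2.00113029e-02]), 'joint_vel': array([ 0.00094486, -0.00107456, -0.00343824, -0.00025409,  0.00148605,
       -0.00058279]), 'joint_torque': array([ 6.69211545e-05, -4.16404223e+01, -2.34705037e+01, -4.31173851e-05,
        4.86208402e-03,  9.36135564e-06]), 'tool_pos': array([0.23103243, 0.52613136, 0.25257121]), 'tool_rot': array([-1.76092223e-04,  2.05409768e-01,  9.78675737e-01, -7.72972869e-04]), 'contact_force': array([-0.17940984, -0.28645109,  0.82306816]), 'torque': array([-0.00066703,  0.01690806, -0.05008957]), 'opening': 1.0007926120332369}
```

View pics/top0.png

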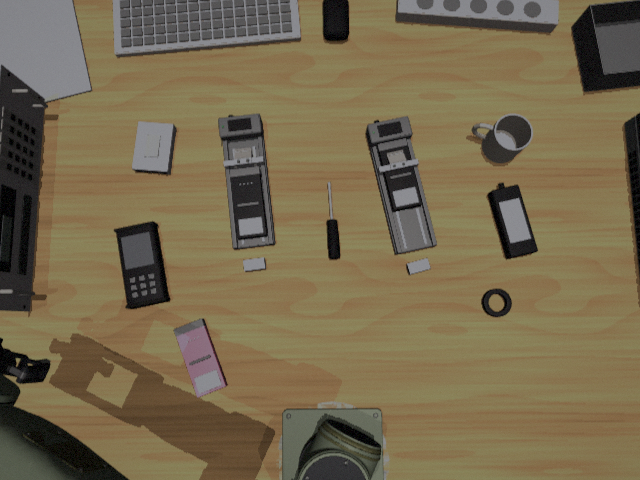

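View pics/scene0.png

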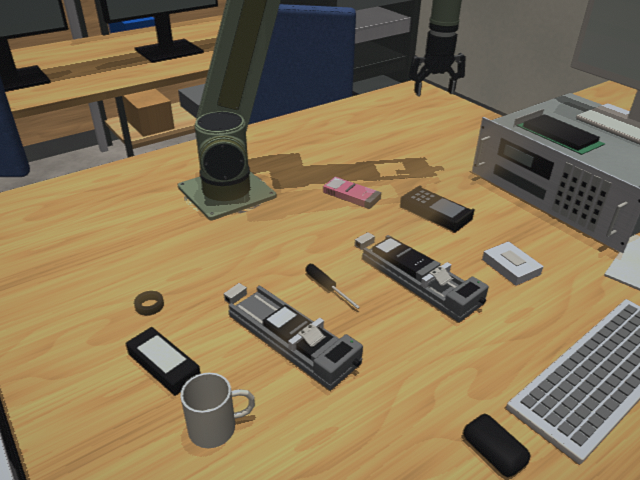

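Run:
```python
import cv2
p=cv2.imread("pics/top0.png")
c=cv2.resize(p[105:275,205:305],None,fx=3.5,fy=3.5,interpolation=cv2.INTER_CUBIC)
e=cv2.resize(p[105:275,355:445],None,fx=3.5,fy=3.5,interpolation=cv2.INTER_CUBIC)
cv2.imwrite("pics/crop1.png",cv2.convertScaleAbs(cv2.hconcat([c,e]),alpha=1.5))
```

```text
(no output)
```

View pics/crop1.png

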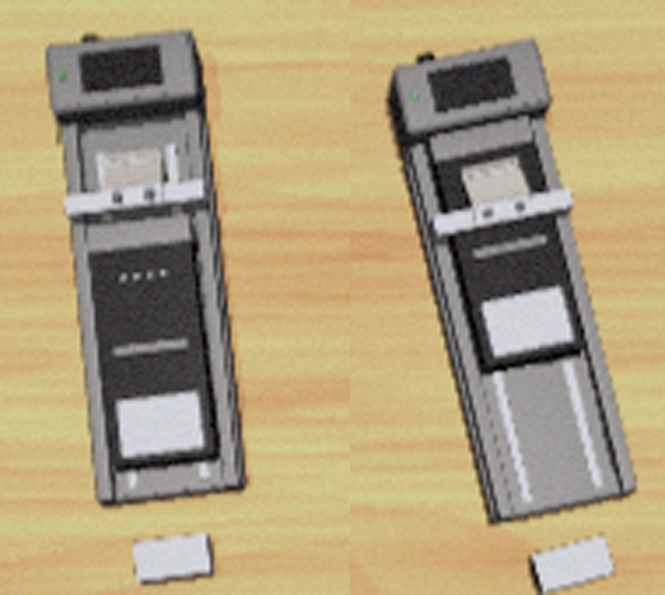

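The left charger (top pixels ~(222–273, 115–248)) has its pack in the mouth, with its grey nose short of the bridge and the thumb step at ~(248,204). In the right one (~(368–435, 118–252)) the pack is under the spring, already home. The pink slab at (200,357) is a decoy. So the left one is meant. Next I measure its pose from depth and pixels.

```bash
cat > h.py <<'E'
import numpy as np,cv2
from cell import *
def K(n):
    c=camera_params(n); return c,240/np.tan(np.radians(c["fovy"]/2))
def cloud(n,d):
    c,f=K(n); v,u=np.mgrid[:480,:640]
    P=np.dstack([(u-c["cx"])*d/f,(v-c["cy"])*d/f,d]); return (P-c["t"])@c["R"]
def ray(n,u,v,z):
    c,f=K(n); w=c["R"].T@np.array([(u-c["cx"])/f,(v-c["cy"])/f,1]); o=-c["R"].T@c["t"]
    return o+w*(z-o[2])/w[2]
def proj(n,X):
    c,f=K(n); q=np.atleast_2d(X)@c["R"].T+c["t"]; return q[:,:2]/q[:,2:]*f+[c["cx"],c["cy"]]
E
python3 - <<'E'
from h import *
d=np.load("pics/top0.npy"); W=cloud("top",d)
print("table z",np.median(W[260:300,300:400,2]))
S=W[105:256,210:285].reshape(-1,3)
for lo,hi in((.048,.06),(.027,.036),(.036,.048)):
    m=S[(S[:,2]>lo)&(S[:,2]<hi)]; 
    print(lo,len(m),m.min(0),m.max(0),np.median(m[:,2]))
cr=lambda a,b:(205+(a+.5)/3.5-.5,105+(b+.5)/3.5-.5)
for nm,a,b,z in [("hTL",48,46,.054),("hTR",190,32,.054),("hBR",200,95,.054),("hBL",53,110,.054),("brL",67,205,.053),("brR",203,190,.053),
 ("mouthL",98,495,.032),("mouthR",242,480,.032),("mouthL0",100,504,.0),("stepL",113,352,.046),("stepR",187,344,.046),("packrearL",117,460,.042),("packrearR",217,448,.042)]:
    print(nm,ray("top",*cr(a,b),z)[:2].round(4))
H=S[(S[:,2]>.050)&(S[:,2]<.058)]; H=H[H[:,0]>H[:,0].max()-.055]
print(cv2.minAreaRect((H[:,:2]*1000).astype(np.float32)))
u=[int(x) for x in cr(150,300)];print("pack z:",[(v,W[v,244:250].mean(0).round(4)) for v in range(168,250,4)])
E
```

```text
table z -0.001000475927957798
0.048 1449 [0.49486044 0.13860985 0.0480083 ] [0.7286614  0.23691278 0.05944909] 0.05180869330743332
0.027 912 [0.43825068 0.12021432 0.02701328] [0.73487473 0.23365999 0.03598424] 0.03065499688182902
0.036 2004 [0.45237068 0.12420481 0.0360493 ] [0.73046377 0.23702872 0.04799834] 0.04391928993362895
hTL [0.7176 0.2352]
hTR [0.7253 0.1474]
hBR [0.6846 0.1409]
hBL [0.6763 0.2314]
brL [0.6161 0.222 ]
brR [0.6244 0.1389]
mouthL [0.44   0.2041]
mouthR [0.4482 0.1165]
mouthL0 [0.4388 0.2081]
stepL [0.5256 0.1938]
stepR [0.53   0.1488]
packrearL [0.4598 0.1912]
packrearR [0.4664 0.1307]
((702.2922973632812, 189.98443603515625), (45.223445892333984, 90.57615661621094), 6.1724066734313965)
pack z: [(168, array([0.6061, 0.1738, 0.0487])), (172, array([0.5976, 0.174 , 0.0474])), (176, array([0.5889, 0.1739, 0.047 ])), (180, array([0.5799, 0.1737, 0.0479])), (184, array([0.5716, 0.1739, 0.046 ])), (188, array([0.5628, 0.1738, 0.0462])), (192, array([0.554 , 0.1736, 0.0465])), (196, array([0.5455, 0.1737, 0.0454])), (200, array([0.5371, 0.1738, 0.0441])), (204, array([0.5272, 0.173 , 0.0495])), (208, array([0.52  , 0.1739, 0.0424])), (212, array([0.511 , 0.1735, 0.0442])), (216, array([0.5024, 0.1735, 0.0439])), (220, array([0.4939, 0.1735, 0.0435])), (224, array([0.4855, 0.1736, 0.0422])), (228, array([0.4769, 0.1735, 0.0419])), (232, array([0.4685, 0.1736, 0.0409])), (236, array([0.46  , 0.1736, 0.0403])), (240, array([0.4548, 0.1767, 0.0182])), (244, array([0.4461, 0.1766, 0.0179])), (248, array([ 0.4401,  0.1793, -0.0013]))]
```

```bash
cat >> h.py <<'E'
YAW=.108; U=np.array([np.cos(YAW),np.sin(YAW),0]); N=np.array([-U[1],U[0],0]); O=np.array([.566,.174,0])
Qs=[[0,np.cos(YAW/2),np.sin(YAW/2),0],[0,-np.sin(YAW/2),np.cos(YAW/2),0]]
def C(x,y,z): return O+U*x+N*y+[0,0,z]
def F():
    f=monitor.get_state()["contact_force"]; return np.array([f@U,f@N,f[2]])
E
python3 - <<'E'
from h import *
q0=monitor.get_state()["joint_pos"]
for Q in Qs: print(kinematics.solve_ik(C(-.056,0,.12),Q))
s=[kinematics.solve_ik(C(-.056,0,.12),Q) for Q in Qs]
i=min((0,1),key=lambda i:9 if s[i] is None else abs(s[i][5])); print(i)
jaws.close_gripper(40)
r.movep(C(-.056,0,.17),Qs[i]); r.move_linear(C(-.056,0,.085),velocity=.1); r.pause(.2)
st=monitor.get_state();print(st["t"],st["tool_pos"],C(-.056,0,.085),F(),st["opening"])
for n in("scene","top"):
    p,d=camera(n); cv2.imwrite(f"pics/{n}1.png",p)
    np.save(f"pics/{n}1.npy",d)
p=cv2.imread("pics/scene1.png")[200:340,340:510]; t=cv2.imread("pics/top1.png")[100:260,195:315]
cv2.imwrite("pics/crop2.png",cv2.convertScaleAbs(cv2.hconcat([cv2.resize(p,(480,395)),cv2.resize(t,(296,395))]),alpha=1.5))
E
```

```text
[ 2.96556235e-01  3.82578868e-01  1.84008743e+00 -4.44089210e-16
  9.18926360e-01  1.75935256e+00]
[ 2.96556235e-01  3.82578868e-01  1.84008743e+00 -4.44089210e-16
  9.18926360e-01 -1.38224009e+00]
1
3.7583 [0.510686   0.16805792 0.08561077] [0.51032627 0.16796375 0.085     ] [ 0.05368995 -0.63540838  0.12772685] 0.002031485357344281
```

View pics/crop2.png

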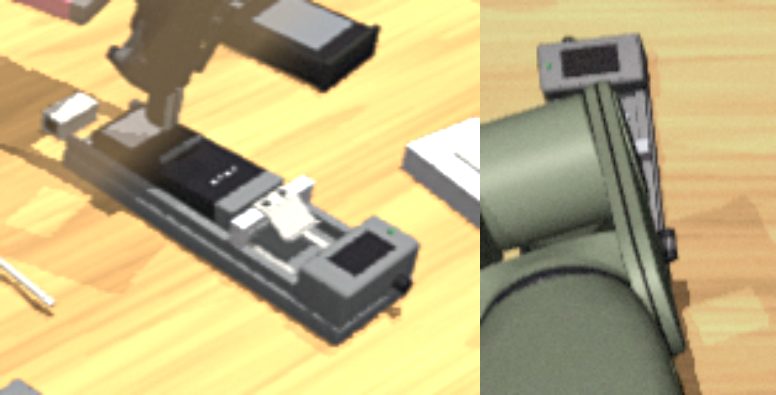

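The fingertips (scene crop ~(168,125)) hang over the pack's mid-width behind the step (~(181,150)), with the chargers and coupler untouched. Next I press down under force control.

Run:
```python
from h import *
b=F(); x=-.056; r.move_linear(C(x,0,.071),velocity=.05); z=.071
print(monitor.get_state()["t"],F()-b)
while z>.056:
    z-=.0007; r.move_linear(C(x,0,z),velocity=.02); f=F()-b
    print(round(z,4),monitor.get_state()["tool_pos"][2].round(4),f.round(2),round(monitor.get_state()["t"],2))
    if f[2]>10: break
np.save("b.npy",b)
p,d=camera("scene"); W=cloud("scene",d)
cv2.imwrite("pics/scene2.png",p)
V=(W-O); cx,cy,cz=V@U,V@N,W[...,2]
for a in np.arange(-.1,.06,.01):
    m=(abs(cx-a)<.004)&(abs(cy)<.025)&(cz>.01)&(cz<.06); print(round(a,3),m.sum(),np.median(cz[m]).round(4),end=" | ")
```

```text
4.2917 [-0.78448828  0.24436548 -0.46869411]
0.0703 0.0704 [-0.33  0.67 -0.18] 4.54
0.0696 0.0696 [-0.95  0.97  0.45] 4.79
0.0689 0.0688 [-1.48  0.21  1.23] 5.04
0.0682 0.0681 [-0.86  1.45  2.13] 5.29
0.0675 0.0674 [-1.39  0.72 -0.2 ] 5.54
0.0668 0.067 [-0.63  0.55  2.68] 5.79
0.0661 0.0664 [0.03 0.02 4.16] 6.04
0.0654 0.0657 [ 0.93 -0.11  5.12] 6.29
0.0647 0.0651 [0.98 0.43 6.09] 6.54
0.064 0.0646 [0.87 0.31 6.81] 6.79
0.0633 0.0642 [ 0.76 -0.22  8.26] 7.04
0.0626 0.064 [ 0.05 -1.43 12.42] 7.29
-0.1 36 0.0407 | -0.09 33 0.0408 | -0.08 32 0.0413 | -0.07 18 0.0409 | -0.06 30 0.0411 | -0.05 56 0.0429 | -0.04 43 0.0437 | -0.03 65 0.0411 | -0.02 49 0.0409 | -0.01 48 0.0415 | -0.0 48 0.0412 | 0.01 52 0.0414 | 0.02 57 0.0406 | 0.03 48 0.0415 | 0.04 51 0.0412 | 0.05 34 0.0205 |
```

The pack is flat: its top reads 41 mm from −100 to +40, at 12 N. Now I slide it, still pressing.

Run:
```python
from h import *
b=np.load("b.npy"); x,y,z=-.056,0,.0626; k=0
while x<.032:
    x+=.002; r.move_linear(C(x,y,z),velocity=.02); f=F()-b; st=monitor.get_state(); p=st["tool_pos"]-O
    print(round(x,3),round(y,4),round(z,4),"act",(p@U).round(4),(p@N).round(4),p[2].round(4),"F",f.round(1),round(st["t"],1))
    if f[2]<9: z-=.0003
    if f[2]>14: z+=.0003
    if abs(f[1])>4: y+=np.sign(f[1])*.0004
    if f[0]<-27: k+=1
    if k>=1 or abs(f[1])>15 or f[2]>25: break
```

```text
-0.054 0 0.0626 act -0.0542 0.0001 0.064 F [-4.1  0.5 16.1] 7.6
-0.052 0 0.0629 act -0.0525 0.0001 0.064 F [-3.7 -0.3 14. ] 7.8
-0.05 0 0.0632 act -0.0506 0.0001 0.064 F [-3.3 -0.7 12. ] 8.1
-0.048 0 0.0632 act -0.0487 0.0001 0.064 F [-2.4 -0.1 12.7] 8.3
-0.046 0 0.0632 act -0.0467 0.0001 0.064 F [-3.4  0.7 12.1] 8.6
-0.044 0 0.0632 act -0.0447 0.0001 0.064 F [-2.8 -0.4 12.6] 8.8
-0.042 0 0.0632 act -0.0427 0.0001 0.064 F [-3.9 -0.  11.8] 9.1
-0.04 0 0.0632 act -0.0406 0.0001 0.064 F [-3.2  0.2 12.2] 9.3
-0.038 0 0.0632 act -0.0386 0.0001 0.064 F [-2.8  0.4 12. ] 9.6
-0.036 0 0.0632 act -0.0367 0.0001 0.064 F [-3.  -0.9 10.9] 9.8
-0.034 0 0.0632 act -0.0346 0.0001 0.064 F [-3.   0.7 11.7] 10.1
-0.032 0 0.0632 act -0.0326 0.0001 0.064 F [-3.3  0.8 11.8] 10.3
-0.03 0 0.0632 act -0.0306 0.0001 0.064 F [-3.5 -0.2 11.9] 10.6
-0.028 0 0.0632 act -0.0286 0.0001 0.064 F [-3.5 -0.2 10.9] 10.8
-0.026 0 0.0632 act -0.0266 0.0001 0.064 F [-3.   1.1 10.5] 11.1
-0.024 0 0.0632 act -0.0246 0.0001 0.064 F [-2.3  1.1 11.4] 11.3
-0.022 0 0.0632 act -0.0226 0.0001 0.0641 F [-1.7  0.6 11.1] 11.6
-0.02 0
[... 1033 characters left out ...]
 0 0.0644 act 0.0079 -0.0002 0.064 F [-8.1  0.8 11.3] 15.8
0.014 0 0.0644 act 0.01 -0.0002 0.0641 F [-7.8  0.8 10.5] 16.1
0.016 0 0.0644 act 0.012 -0.0002 0.064 F [-9.  -0.2 10.8] 16.3
0.018 0 0.0644 act 0.014 -0.0002 0.064 F [-7.8 -0.8 10.7] 16.6
0.02 0 0.0644 act 0.016 -0.0002 0.0641 F [-8.1 -0.3 10. ] 16.8
0.022 0 0.0644 act 0.018 -0.0002 0.0641 F [-8.4  0.2 10.3] 17.1
0.024 0 0.0644 act 0.02 -0.0002 0.0641 F [-8.  -0.1  9.7] 17.3
0.026 0 0.0644 act 0.022 -0.0002 0.064 F [-8.4 -0.6  9.7] 17.6
0.028 0 0.0644 act 0.0229 -0.0001 0.064 F [-11.1  -0.5  12.7] 17.8
0.03 0 0.0644 act 0.023 -0.0001 0.0641 F [-15.4   1.2  15.4] 18.1
0.032 0 0.0647 act 0.0231 -0.0001 0.064 F [-19.4   1.3  17.4] 18.3
```

It stalled hard at +23 mm, about where I predicted home. I'll confirm with a firmer push, check with the camera while still pressing, then relieve the forward load.

Run:
```python
from h import *
b=np.load("b.npy"); x,y,z=.032,0,.0650
def go(x,z,v=.02):
    r.move_linear(C(x,y,z),velocity=v); st=monitor.get_state(); p=st["tool_pos"]-O
    f=F()-b; print(round(x,4),round(z,4),"act",(p@U).round(4),p[2].round(4),f.round(1),round(st["t"],1)); return f
for x in(.034,.036): f=go(x,z)
p,d=camera("scene"); cv2.imwrite("pics/scene3.png",p)
for i in range(9):
    x-=.0015; z-=.0002; f=go(x,z)
    if f[0]>-4: break
r.pause(.3); print(F()-b)
c=p[200:340,340:510]; cv2.imwrite("pics/crop3.png",cv2.convertScaleAbs(cv2.resize(c,(728,600),interpolation=cv2.INTER_CUBIC),alpha=1.4))
```

```text
0.034 0.065 act 0.0233 0.0641 [-22.8   2.2  18.8] 18.6
0.036 0.065 act 0.0235 0.0641 [-26.3   2.5  22.7] 18.8
0.0345 0.0648 act 0.0234 0.0641 [-23.7   0.7  21.6] 19.1
0.033 0.0646 act 0.0233 0.064 [-21.8   1.   19.5] 19.4
0.0315 0.0644 act 0.0231 0.064 [-18.    0.1  18.1] 19.6
0.03 0.0642 act 0.023 0.064 [-15.1   1.7  17.3] 19.9
0.0285 0.064 act 0.0229 0.064 [-13.2   0.8  14.7] 20.1
0.027 0.0638 act 0.0228 0.064 [-9.3  1.1 13.3] 20.4
0.0255 0.0636 act 0.0228 0.0641 [-7.  -0.1 12.6] 20.6
0.024 0.0634 act 0.0226 0.064 [-4.3 -0.2 11.2] 20.9
0.0225 0.0632 act 0.0225 0.064 [-1.3 -0.2  9.2] 21.1
[-1.60289343  0.20000529 10.16527096]
```

View pics/crop3.png

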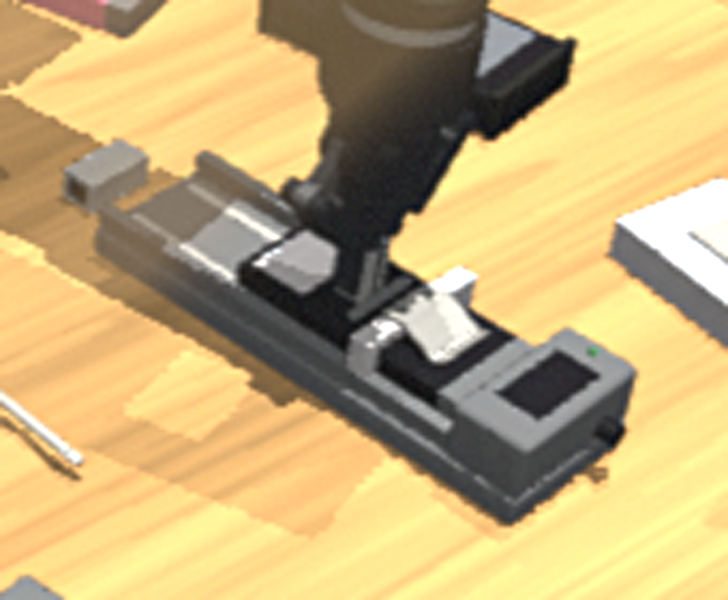

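The pack now runs under the bridge and spring, and its grey nose touches the housing (~(460,385) in the crop). Next I lift away, check, and move clear.

Run:
```python
from h import *
r.move_linear(C(.022,0,.075),velocity=.03); r.move_linear(C(.0,0,.17),velocity=.12)
r.movep([.30,.45,.25],Qs[1]); r.pause(.3)
st=monitor.get_state();print(st["t"],st["tool_pos"],F())
P={}
for n in("scene","top"):
    p,d=camera(n); cv2.imwrite(f"pics/{n}4.png",p); P[n]=p
    W=cloud(n,d); V=W-O; cx,cy,cz=V@U,V@N,W[...,2]
    print(n,[(round(a,3),np.median(cz[(abs(cx-a)<.004)&(abs(cy)<.025)]).round(4)) for a in np.arange(-.06,.13,.01)])
    p0=cv2.imread(f"pics/{n}0.png")
t=cv2.resize(P["top"][105:275,205:305],(350,595),interpolation=cv2.INTER_CUBIC); s=cv2.resize(P["scene"][200:340,340:510],(440,362),interpolation=cv2.INTER_CUBIC)
s=cv2.copyMakeBorder(s,0,595-362,0,0,cv2.BORDER_CONSTANT)
cv2.imwrite("pics/crop4.png",cv2.convertScaleAbs(cv2.hconcat([t,s]),alpha=1.4))
```

```text
24.7083 [0.30057022 0.44964972 0.24984745] [-0.51891189 -0.19720426 -0.48635448]
scene [(np.float64(-0.06), np.float64(0.0193)), (np.float64(-0.05), np.float64(0.0196)), (np.float64(-0.04), np.float64(0.0204)), (np.float64(-0.03), np.float64(0.0408)), (np.float64(-0.02), np.float64(0.0415)), (np.float64(-0.01), np.float64(0.0407)), (np.float64(0.0), np.float64(0.0407)), (np.float64(0.01), np.float64(0.041)), (np.float64(0.02), np.float64(0.0407)), (np.float64(0.03), np.float64(0.0418)), (np.float64(0.04), np.float64(0.0429)), (np.float64(0.05), np.float64(0.0526)), (np.float64(0.06), np.float64(0.0525)), (np.float64(0.07), np.float64(0.05)), (np.float64(0.08), np.float64(0.0452)), (np.float64(0.09), np.float64(0.0415)), (np.float64(0.1), np.float64(0.0414)), (np.float64(0.11), np.float64(0.042)), (np.float64(0.12), np.float64(0.0529))]
top [(np.float64(-0.06), np.float64(0.0189)), (np.float64(-0.05), np.float64(0.0189)), (np.float64(-0.04), np.float64(0.0192)), (np.float64(-0.03), np.float64(0.04)), (np.float64(-0.02), np.float64(0.0414)), (np.float64(-0.01), np.float64(0.0406)), (np.float64(0.0), np.float64(0.0409)), (np.float64(0.01), np.float64(0.0407)), (np.float64(0.02), np.float64(0.041)), (np.float64(0.03), np.float64(0.0412)), (np.float64(0.04), np.float64(0.0423)), (np.float64(0.05), np.float64(0.0459)), (np.float64(0.06), np.float64(0.0534)), (np.float64(0.07), np.float64(0.0496)), (np.float64(0.08), np.float64(0.045)), (np.float64(0.09), np.float64(0.0426)), (np.float64(0.1), np.float64(0.0406)), (np.float64(0.11), np.float64(0.041)), (np.float64(0.12), np.float64(0.0518))]
```

View pics/crop4.png

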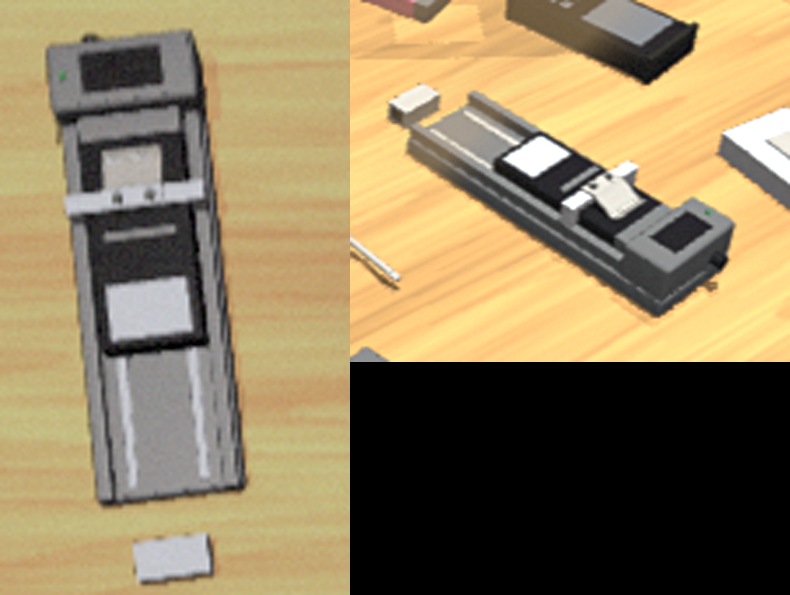

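View pics/top4.png

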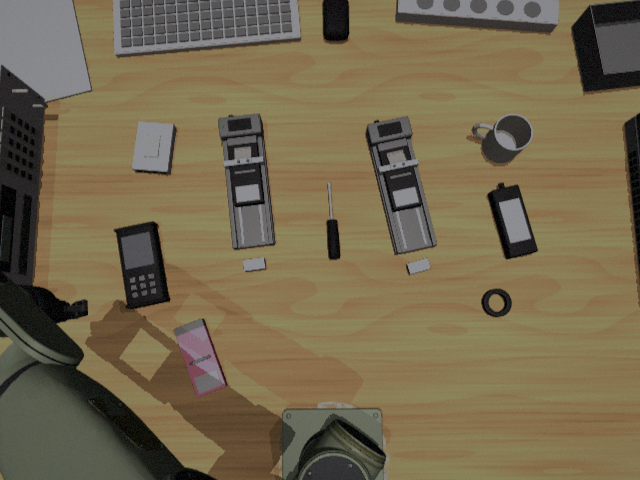

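The pack lies flat with its nose at the housing (no gap at crop (130,125)). Its rear edge is as far from the mouth as in the second charger, and everything else is where it was.

```bash
python3 -c "
from cell import *
hand_in(); print(monitor.get_state()['t'])"
```

```text
the job is handed in; nothing more can be done
the job is handed in; nothing more can be done
```

The loose pack is fully home in its charger and I handed the job in at about 25 s of the 54 s allowed.

- **What I did:** With the fingers shut, I pressed down behind the thumb step (about 12 N) until the pack lay flat. Still pressing (9–23 N), I slid it under the bridge and spring, which took about 19 N forward. It then stalled hard at the stop, and a 26 N push moved it less than 1 mm more. I eased off the forward load, lifted straight up and moved the arm clear.
- **Last checks:** In both cameras the pack's top is flat at about 41 mm right up to the stop housing, with no visible gap at the nose and the spring riding on it. Its rear edge lies about as far from the mouth as in the second charger. In the last top picture nothing else has moved. The hand was clear, and the last force reading was only noise (under 1 N).
- **Disagreements:** The fingers stopped about 2 mm further on than my estimate, which is within the calibration error. No check failed.

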